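# Pack a printed spares kit into its nests

### The job

Pack the four freshly printed spare parts from the green build plate into the black packing nests: the spool hub, the hand knob, the L bracket and the belt clamp each go upright into the pocket of their own outline and size, sitting flat on the pocket's floor. Leave the little calibration cube where it is on the plate.

Things in the scene. Friction and masses are not known exactly. Their poses are not given: they have to be found in the camera images.
- hub: Yellow printed spool hub, 35 g: round flange 56 mm across, 6 mm thick, with a round post 34 mm across, 42 mm high in all, dark spot on top. Grip the post. Origin: centre of underside, z up. Starts upright on the green plate (its surface 3 mm above the bench). Grip with fingertips at least 8 mm above the underside, to clear the nest's top.
- knob: Yellow printed hand knob, 25 g: upright fluted cylinder 36 to 38 mm across, 30 mm high, no flange, small dark spot on top. Origin: centre of underside, z up. Starts upright on the green plate (its surface 3 mm above the bench). Grip with fingertips at least 8 mm above the underside, to clear the nest's top.
- bracket: Yellow printed L bracket, 30 g: 64 x 64 mm over all, 32 high, legs 16 wide: x -32 to 32, y -32 to -16 mm, and x -32 to -16, y -32 to 32 mm. Pinch a leg across, e.g. at (2, -24). Origin: underside, centre of the 64 mm square, z up. Starts upright on the green plate (surface 3 mm above bench). Keep fingertips 8 mm or more above the underside, clear of the nest.
- clamp: Yellow printed belt clamp, 35 g: straight bar 76 mm long (its x), 24 wide (y), 32 high, grey band across its top, dark hole near each end. Same either way round. Origin: centre of underside, z up. Starts upright on the green plate (its surface 3 mm above the bench). Grip with fingertips at least 8 mm above the underside, to clear the nest's top.
- hub_nest: Nest for the spool hub: large round pocket 72 mm across, in the block's middle. Fixed black block 104 x 104 mm, 9 mm high; pocket 6 mm deep, its light-grey floor 3 mm above the bench. Origin: centre of the block's underside, z up.
- knob_nest: Nest for the hand knob: small round pocket 52 mm across, in the block's middle. Fixed black block 104 x 104 mm, 9 mm high; pocket 6 mm deep, its light-grey floor 3 mm above the bench. Origin: centre of the block's underside, z up.
- bracket_nest: Nest for the L bracket: L pocket, 8 mm larger all round. Fixed black block 104 x 104 mm, 9 mm high; pocket 6 mm deep, its light-grey floor 3 mm above the bench. Origin: centre of the block's underside, z up. The bracket fits one way round only: origin over the block's centre, its x and y along the block's (pocket: x -40 to 40, y -40 to -8 mm, and x -40 to -8, y -40 to 40 mm).
- clamp_nest: Nest for the belt clamp: oblong pocket 92 mm (block's x) by 40 mm (y), in the block's middle. Fixed black block 104 x 104 mm, 9 mm high; pocket 6 mm deep, its light-grey floor 3 mm above the bench. Origin: centre of the block's underside, z up.
- test_cube: Yellow printed calibration cube, 20 mm, dark spot on top, near the middle of the build plate among the parts. Not part of the kit; it stays where it is. Origin: centre of underside, z up.
Not all that is in view belongs to the job. What is shaped like the hub_nest but brown or orange is not meant.

How it is judged:
By the outcome, as a careful person would: the job done as asked, in the order asked, and still so for the second after the job is handed in, with the robot touching nothing.
It also fails if it takes over 99 s, if anything falls off the work surface, if the arm or the gripper's body presses on something with over 40 N, if the wrist force passes 120 N, or if a joint passes its speed limit or range.

### The arm

A 6-joint arm with a two-finger parallel gripper is mounted at the origin on the work surface. World frame = base frame: x ahead of the robot, y to its left, z up, the work surface at z = 0. Lengths are in mm, angles in rad, forces in N, time in s.
With the tool pointing down it reaches from about 275 to 875 mm from the base axis. Payload 12.5 kg.
Tool frame: the origin (TCP) lies midway between the tips of the shut fingers; the grasp point (between the pads) lies 19 mm behind it (grip_point_offset is the distance from the TCP to the grasp point, in mm); z points along the fingers, y is the line along which they close (so a half turn about z gives the same grasp; the last joint's range is limited). The gripper opens to 85 mm and grips with 20 to 120 N. Pads are 22 mm wide; open, the fingers measure 114 mm over their backs; the gripper's body (76 mm by 85 mm) begins 54 mm behind the grasp point. The pads swing forward as they close: fully open they stand 13 mm farther back than shut.
Start: joints at [1.241, 0.351, 1.652, -0, 1.139, -0.085], TCP at [133.268, 533.595, 231.29] pointing down, gripper open.
Joint ranges: [-2.75, 2.75], [-0.79, 2.1], [0.01, 2.65], [-1.57, 4.71], [0.07, 3.14], [-2.87, 2.87]. Speed limits (rad/s): [2.22, 2.22, 2.79, 3.14, 3.14, 3.14].

### API

Orientations are given as a rotation vector (axis times angle).
In Python, from plant import get_obs, capture, close_job, look_for, mark_of, grip_point_offset gives the robot as it stands.
- The arm moves only by the shell command python3 -m pendant 'ROWS' [FORCE]. ROWS is a JSON object of lists of equal length, an entry for each row: "xyz": the shift along the tool's x, y, z in mm, a list of three; "angular": the turn, a rotation vector about the tool's x, y, z in degrees, a list of three; "fingers": the opening, from 0 (shut) to 1 (fully open). A call has 1 to 8 rows; each row is the pose to reach, as a shift and turn from the pose commanded when the call began, along the tool's axes at that moment; what a row does not reach only later rows make up. A row lasts 1/8 s, in which the tool goes at most 62.5 mm and 10.7 degrees, less where a joint would pass 70% of its speed; a pose out of reach is approached as far as the arm can. A call with a gripper value outside its range is refused whole. The fingers move at their own pace and stop on an object; FORCE is the grip in N (left out, the last holds). Time passes only in rows, so rows that repeat a pose let the fingers close. It gives the time, the measured TCP pose, the force, the opening and the grip force at its end, in the units of the state.
- get_obs(): the state, without advancing time (a new reading comes with each control period).
- capture(name): name is "scene" or "top" or "wrist"; returns a dict with "img" (480x640x3 uint8, red, green, blue), "range_z" (480x640 float32, mm along the optical axis (not along the pixel's ray), 0 where there is no reading), "vfov" (degrees; the focal length in pixels is half the picture's height over the tangent of half this angle, whatever the lens; pixels are square), "cx", "cy" (the principal point, pixels), "R" (3x3) and "t" (3): a world point X has camera coordinates R X + t; the wrist camera has in their place "hand_eye" (4x4, takes a point from camera to tool coordinates, whose origin is the TCP and whose axes are the flange's). Camera axes: x right, y down, z forward; pixel columns grow to the right and rows downward; lengths in mm; the calibration is good to about 2 mm. A picture is of the moment at which its call begins: read the wrist's pose just before it.
- close_job(): hands the job in; it is judged then, once.
Trained networks look in a picture, given as the dict that the camera call returned (one of the last four; its "shot" number tells which), for a name from the list of things; names that differ only in an ending like _2 or _b are one class to them, and where a whole thing is asked for, a point or a joint stands for the part that bears it (a point fixed in the world has none). Each returns a list of dicts, best first, with "conf" (0 to 1); they miss things now and then, are a little off and sometimes report something else, mostly with a low value. They report only what shows in the picture. A call takes as long as a camera call. They do not tell look-alikes from the thing itself.
- look_for(picture, label): "point" ([x, y, z] in mm, in the coordinates of the camera as it stood for that picture, good to about 4 mm: the middle of the surface that is visible of it).
- mark_of(picture, label): "point" ([x, y, z] in mm, in the coordinates of the camera as it stood for that picture, good to about 4 mm: a listed point, or the origin of a listed thing).
The state is a dict: "time_s": time; "joints": joint angles; "joint_velocities": joint speeds; "joint_torque": joint torques, N m; "tool_pos": TCP position; "tcp_rot": TCP orientation; "ft_force": force on the tool from outside, world axes, zero at the start; "moment": the same for the moment, N m; "width": finger opening in mm; "grip_force": force on a finger pad.
Only numpy, scipy, OpenCV 4.12 (cv2) and the standard library are available. Lean on these libraries where they do the work, as an engineer would, in place of code of your own. Each camera call takes 0.05 s, during which the arm holds its last target. There are 200 camera calls.

## Working session

There is one attempt and no reset: what is moved stays moved. The work goes in short steps, Python scripts to look and compute and a shell command to move; the robot and the scene stay as the last step left them, time stands still between calls to the robot, and variables do not carry over. Pictures are saved under pics/ and viewed, at most 14 in all, crops included, and the job is handed in when it is done.

```bash
mkdir -p pics; ls; python3 - <<'E'
from plant import *
import cv2,numpy as np,json
o=get_obs();print({k:np.round(v,3).tolist() for k,v in o.items()})
print(grip_point_offset)
for n in("top","scene"):
    c=capture(n);cv2.imwrite(f"pics/{n}0.png",c["img"][:,:,::-1])
    print(n,c["vfov"],c["cx"],c["cy"],c["R"],c["t"])
    R=np.array(c["R"]);t=np.array(c["t"])
    for l in "hub knob bracket clamp hub_nest knob_nest bracket_nest clamp_nest test_cube".split():
        for f in(mark_of,look_for):
            print(l,f.__name__,[(np.round(R.T@(np.array(d["point"])-t)).tolist(),round(d["conf"],2)) for d in f(c,l)[:3]])
E
```

```text
pics
{'time_s': 0.0, 'joints': [1.241, 0.351, 1.652, -0.0, 1.139, -0.085], 'joint_velocities': [-0.001, -0.001, 0.0, -0.001, -0.0, -0.001], 'joint_torque': [-0.001, -50.611, -29.14, -0.0, 0.005, 0.0], 'tool_pos': [133.171, 533.295, 230.745], 'tcp_rot': [-0.383, -3.118, 0.002], 'ft_force': [-0.04, 0.436, -0.114], 'moment': [-0.024, -0.026, 0.026], 'grip_force': 0.0, 'width': 85.402}
18.700000000000003
top 44.642237362678564 326.80599237512075 237.16965963394838 [[-0.02799638 -0.99945235  0.01764075]
 [-0.98950168  0.02520588 -0.14230633]
 [ 0.14178374 -0.02143962 -0.98966546]] [  81.61404691  428.48887923 1393.47444293]
hub call [([625.0, -157.0, 10.0], 0.83)]
hub call [([618.0, -152.0, 20.0], 0.57)]
knob call [([482.0, -273.0, 1.0], 0.67)]
knob call [([479.0, -269.0, 36.0], 0.55)]
bracket call [([489.0, -136.0, 7.0], 0.76)]
bracket call [([468.0, -151.0, 39.0], 0.96)]
clamp call [([607.0, -292.0, 2.0], 0.72), ([455.0, 115.0, 0.0], 0.63), ([640.0, 293.0, 2.0], 0.17)]
clamp call [([603.0, -286.0, 34.0], 0.94)]
hub_nest call [([230.0, 327.0, -3.0], 0.98), ([640.0, 292.0, 2.0], 0.86), ([
[... 1095 characters left out ...]
ll [([470.0, -146.0, 33.0], 0.89)]
clamp call [([612.0, -287.0, 6.0], 0.78), ([432.0, 306.0, 1.0], 0.19)]
clamp call [([621.0, -293.0, 32.0], 0.59)]
hub_nest call [([548.0, 461.0, 0.0], 0.96), ([231.0, 332.0, 1.0], 0.73), ([638.0, 295.0, 4.0], 0.58)]
hub_nest call [([641.0, 293.0, 19.0], 0.93), ([235.0, 329.0, 15.0], 0.75), ([555.0, 457.0, 10.0], 0.71)]
knob_nest call [([429.0, 309.0, 3.0], 0.8)]
knob_nest call [([434.0, 302.0, 14.0], 0.96)]
bracket_nest call [([461.0, 119.0, 2.0], 0.74)]
bracket_nest call [([468.0, 112.0, 12.0], 0.78)]
clamp_nest call [([619.0, 108.0, 1.0], 0.61)]
clamp_nest call [([624.0, 110.0, 10.0], 0.92)]
test_cube call []
test_cube call [([557.0, -223.0, 26.0], 0.48)]
```

View pics/top0.png

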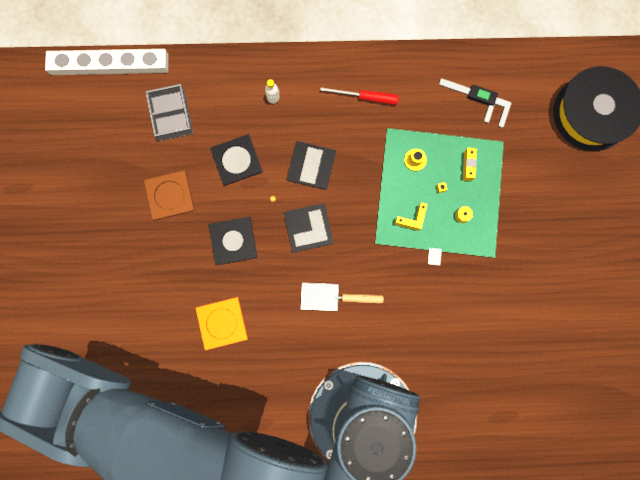

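View pics/scene0.png

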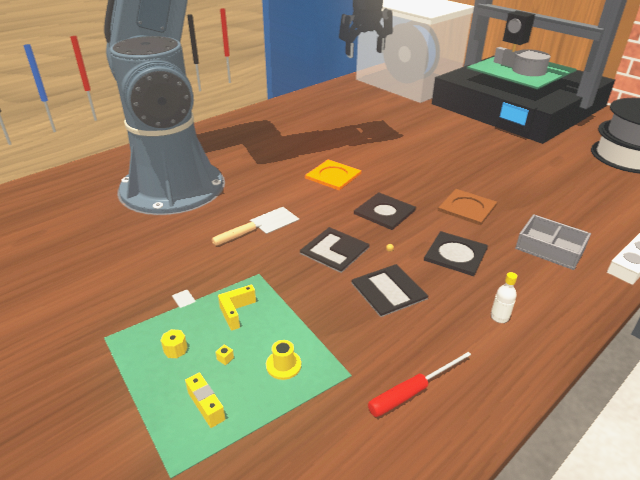

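The top view shows the parts on the plate: hub (415,160), clamp (470,163), cube (442,188), bracket (412,217) and knob (464,214). The black nests are hub (236,160), clamp (312,165), bracket (308,228) and knob (233,240). The brown and orange look-alikes are at (168,195) and (221,323), and a small yellow bead lies at (272,198).

```bash
cat > h.py <<'E'
import numpy as np,cv2
from plant import *
def cam(name):
    o=get_obs();c=capture(name)
    if name=="wrist":
        T=np.eye(4);T[:3,:3]=cv2.Rodrigues(np.array(o["tcp_rot"]))[0];T[:3,3]=o["tool_pos"]
        M=T@np.array(c["hand_eye"]);Rw,p=M[:3,:3],M[:3,3]
    else:
        R=np.array(c["R"]);Rw=R.T;p=-R.T@np.array(c["t"])
    f=240/np.tan(np.radians(c["vfov"]/2));v,u=np.mgrid[:480,:640]
    ray=np.stack([(u-c["cx"])/f,(v-c["cy"])/f,np.ones(u.shape)],-1)@Rw.T
    W=ray*c["range_z"][...,None]+p
    hsv=cv2.cvtColor(c["img"],cv2.COLOR_RGB2HSV)
    return c,W,ray,p,hsv
def plane(ray,p,m,z):
    r=ray[m];return (p+r*((z-p[2])/r[:,2])[:,None])[:,:2]
def rect(P):
    (x,y),(w,h),a=cv2.minAreaRect(P.astype(np.float32));return [round(float(q),1) for q in(x,y,w,h,a)]
E
python3 - <<'E'
from h import *
c,W,ray,p,hsv=cam("top")
H,S,V=[hsv[...,i].astype(int) for i in range(3)]
near=lambda x,y,r:np.hypot(W[...,0]-x,W[...,1]-y)<r
yel=(H>20)&(H<35)&(S>120)&(V>90)
for n,x,y,r,zt in[("hub",625,-157,32,45),("knob",482,-272,35,33),("bracket",485,-137,55,35),("clamp",608,-290,50,35),("cube",552,-218,20,23)]:
    m=near(x,y,r)&(W[...,2]>zt-6)&(c["range_z"]>0)
    P=plane(ray,p,m,zt);print(n,m.sum(),"z",np.median(W[m][:,2]).round(1),"cen",P.mean(0).round(1),"rect",rect(P))
    if n=="bracket":np.save("br.npy",P)
for n,x,y in[("hub_n",639,293),("knob_n",430,304),("bracket_n",457,116),("clamp_n",618,106)]:
    m=near(x,y,85)&(S<60)&(V>120);
    k,lab,st,ce=cv2.connectedComponentsWithStats(m.astype(np.uint8));i=1+st[1:,4].argmax();m=lab==i
    P=plane(ray,p,m,3);print(n,m.sum(),W[m][:,2].mean().round(1),"cen",P.mean(0).round(1),"rect",rect(P))
    m=near(x,y,85)&(V<75)&(S<140)
    m=cv2.morphologyEx(m.astype(np.uint8),cv2.MORPH_OPEN,np.ones((3,3)))>0
    P=plane(ray,p,m,9);print("   block",rect(P))
E
```

```text
hub 150 z 45.9 cen [ 624.5 -157.4] rect [624.2, -156.9, 31.5, 34.3, 43.6]
knob 178 z 33.9 cen [ 479.1 -268.4] rect [479.0, -268.0, 34.5, 35.4, 86.6]
bracket 310 z 36.4 cen [ 470.9 -143.4] rect [483.0, -136.6, 64.6, 64.9, 74.3]
clamp 303 z 36.8 cen [ 606.2 -290.8] rect [606.3, -290.7, 25.8, 77.5, 83.7]
cube 68 z 23.7 cen [ 550.3 -218.7] rect [550.2, -218.6, 22.5, 20.3, 88.6]
hub_n 629 4.4 cen [638.2 293. ] rect [638.2, 293.0, 70.5, 70.3, 89.5]
   block [636.2, 293.1, 104.0, 102.1, 19.0]
knob_n 357 4.4 cen [432.7 303.1] rect [433.3, 302.9, 51.9, 49.9, 88.6]
   block [430.9, 306.5, 102.5, 93.2, 9.6]
bracket_n 697 4.3 cen [452.9 105.2] rect [459.9, 115.5, 81.4, 82.3, 11.3]
   block [0.0, 0.0, 0.0, 0.0, 0.0]
clamp_n 580 4.4 cen [619.3 104.4] rect [619.8, 104.3, 41.8, 92.4, 74.8]
   block [621.6, 104.1, 101.0, 94.6, 75.0]
```

```bash
cat > d.py <<'E'
import sys,numpy as np
from scipy.spatial.transform import Rotation as Ro
from plant import get_obs
o=get_obs();R=Ro.from_rotvec(o["tcp_rot"]).as_matrix();p=np.array(o["tool_pos"])
phi=np.degrees(np.arctan2(R[1,1],R[0,1]))
print("t",round(o["time_s"],2),"pos",p.round(1),"phi",phi.round(1),"tilt",np.degrees(np.arccos(-R[2,2])).round(2),"j",np.round(o["joints"],2),"w",round(o["width"],1),"gf",round(o["grip_force"],1),"F",np.round(o["ft_force"],1))
a=list(map(float,sys.argv[1:]))
for i in range(0,len(a),4):
    print("shift",(R.T@(np.array(a[i:i+3])-p)).round(1),"turn z",round(phi-a[i+3],1))
E
python3 d.py 624.5 -157.2 130 76 624.5 -157.2 12 76
```

```text
t 1.95 pos [133.3 533.6 231.3] phi 76.0 tilt 0.01 j [ 1.24  0.35  1.65  0.    1.14 -0.08] w 85.1 gf 0.0 F [-0.7  0.1 -0.4]
shift [-644.  -551.2  101.2] turn z -0.0
shift [-644.  -551.2  219.2] turn z -0.0
```

```bash
R='x'; python3 -m pendant '{"xyz":[[-644,-551.2,101],[-644,-551.2,101],[-644,-551.2,101],[-644,-551.2,101],[-644,-551.2,101],[-644,-551.2,101],[-644,-551.2,101],[-644,-551.2,101]],"angular":[[0,0,0],[0,0,0],[0,0,0],[0,0,0],[0,0,0],[0,0,0],[0,0,0],[0,0,0]],"fingers":[1,1,1,1,1,1,1,1]}' 40; python3 d.py 624.5 -157.2 130 76 624.5 -157.2 12 76
```

```text
time_s: 2.95
tool_pos: [422.1, 127.1, 172.2]
tcp_rot: [0.384, 3.117, 0.001]
ft_force: [0.7, 1.2, 0.2]
width: 85.5
grip_force: 0.0
t 2.95 pos [422.1 127.1 172.2] phi 76.0 tilt 0.05 j [ 0.19  0.23  1.98  0.    0.93 -1.14] w 85.5 gf 0.0 F [0.7 1.2 0.2]
shift [-265.3 -226.8   42.3] turn z -0.0
shift [-265.2 -226.8  160.3] turn z -0.0
```

```bash
python3 -m pendant '{"xyz":[[-265,-227,42],[-265,-227,42],[-265,-227,42],[-265,-227,42],[-265,-227,42],[-265,-227,42],[-265,-227,42],[-265,-227,42]],"angular":[[0,0,0],[0,0,0],[0,0,0],[0,0,0],[0,0,0],[0,0,0],[0,0,0],[0,0,0]],"fingers":[1,1,1,1,1,1,1,1]}'; python3 d.py 624.5 -157.2 130 76 624.5 -157.2 12 76; python3 - <<'E'
from h import *
c,W,ray,p,hsv=cam("wrist");cv2.imwrite("pics/w1.png",c["img"][:,:,::-1])
for n,x,y,r,zt in[("hub",625,-157,32,45),("cube",552,-218,20,23)]:
    m=(np.hypot(W[...,0]-x,W[...,1]-y)<r)&(abs(W[...,2]-zt)<6)&(c["range_z"]>0)
    if m.sum()>20:
        P=plane(ray,p,m,zt);print(n,m.sum(),np.median(W[m][:,2]),P.mean(0),rect(P))
E
```

```text
time_s: 3.95
tool_pos: [622.7, -155.1, 129.9]
tcp_rot: [-0.384, -3.117, -0.0]
ft_force: [-0.2, -0.2, -0.2]
width: 85.0
grip_force: 0.0
t 3.95 pos [ 622.7 -155.1  129.9] phi 76.0 tilt 0.04 j [-0.32  0.62  1.48  0.    1.03 -1.64] w 85.0 gf 0.0 F [-0.2 -0.2 -0.2]
shift [-2.3 -1.6 -0.1] turn z -0.0
shift [ -2.4  -1.6 117.9] turn z -0.0
hub 2388 46.0378759785977 [ 626.18543309 -156.25964867] [626.3, -156.1, 33.2, 35.8, 74.8]
cube 1129 23.877132791299147 [ 552.11437796 -216.85083427] [552.2, -216.7, 19.8, 21.8, 11.2]
```

View pics/w1.png

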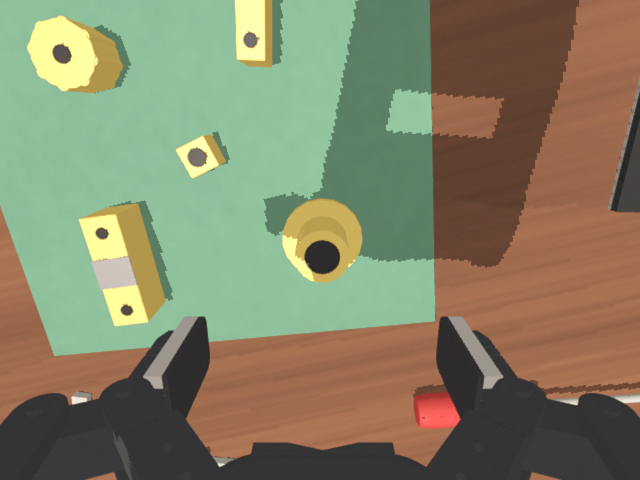

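The wrist view shows the hub centred between the open fingers: its post top is at (322,257) with the flange clear, and no neighbour is near the finger paths. It agrees with the top camera within 2 mm.

```bash
python3 -m pendant '{"xyz":[[-1,0.5,50],[-1,0.5,95],[-1,0.5,118],[-1,0.5,118],[-1,0.5,118],[-1,0.5,118],[-1,0.5,118],[-1,0.5,118]],"angular":[[0,0,0],[0,0,0],[0,0,0],[0,0,0],[0,0,0],[0,0,0],[0,0,0],[0,0,0]],"fingers":[1,1,1,1,0,0,0,0]}' 40; python3 d.py 638 293 130 76
```

```text
time_s: 5.0
tool_pos: [624.6, -155.3, 13.3]
tcp_rot: [0.383, 3.117, -0.0]
ft_force: [-1.5, 1.3, 5.9]
width: 33.2
grip_force: 39.5
t 5.0 pos [ 624.6 -155.3   13.3] phi 76.0 tilt 0.08 j [-0.32  0.79  1.52  0.    0.83 -1.64] w 33.2 gf 39.5 F [-1.5  1.3  5.9]
shift [  95.5  438.2 -116.8] turn z -0.0
```

```bash
python3 -m pendant '{"xyz":[[0,0,-50],[0,0,-90],[95.5,438,-90],[95.5,438,-90],[95.5,438,-90],[95.5,438,-90],[95.5,438,-90],[95.5,438,-90]],"angular":[[0,0,0],[0,0,0],[0,0,0],[0,0,0],[0,0,0],[0,0,0],[0,0,0],[0,0,0]],"fingers":[0,0,0,0,0,0,0,0]}'; python3 d.py 638.3 293 100 76
```

```text
time_s: 6.0
tool_pos: [635.4, 221.6, 102.6]
tcp_rot: [0.384, 3.117, 0.0]
ft_force: [1.0, -0.4, 0.7]
width: 33.1
grip_force: 39.9
t 6.0 pos [635.4 221.6 102.6] phi 76.0 tilt 0.04 j [ 0.27  0.71  1.4  -0.    1.03 -1.06] w 33.1 gf 39.9 F [ 1.  -0.4  0.7]
shift [14.4 70.   2.7] turn z -0.0
```

```bash
python3 -m pendant '{"xyz":[[14,70,0],[14,70,0],[14,70,0],[14,70,0]],"angular":[[0,0,0],[0,0,0],[0,0,0],[0,0,0]],"fingers":[0,0,0,0]}'; python3 d.py 638.5 293 13.5 76
python3 - <<'E'
from h import *
c,W,ray,p,hsv=cam("wrist");cv2.imwrite("pics/w2.png",c["img"][:,:,::-1])
H,S,V=[hsv[...,i].astype(int) for i in range(3)]
m=(np.hypot(W[...,0]-638,W[...,1]-293)<60)&(S<60)&(V>100)&(W[...,2]<7)&(c["range_z"]>0)
P=plane(ray,p,m,3);print(m.sum(),rect(P))
E
```

```text
time_s: 6.5
tool_pos: [639.0, 289.3, 102.2]
tcp_rot: [-0.386, -3.118, 0.001]
ft_force: [-0.8, -0.4, -0.5]
width: 32.9
grip_force: 40.0
t 6.5 pos [639.  289.3 102.2] phi 75.9 tilt 0.02 j [ 0.36  0.76  1.31 -0.    1.07 -0.97] w 32.9 gf 40.0 F [-0.8 -0.4 -0.5]
shift [ 1.4  3.5 88.7] turn z -0.1
6804 [629.9, 293.4, 81.6, 54.3, 69.9]
```

View pics/w2.png

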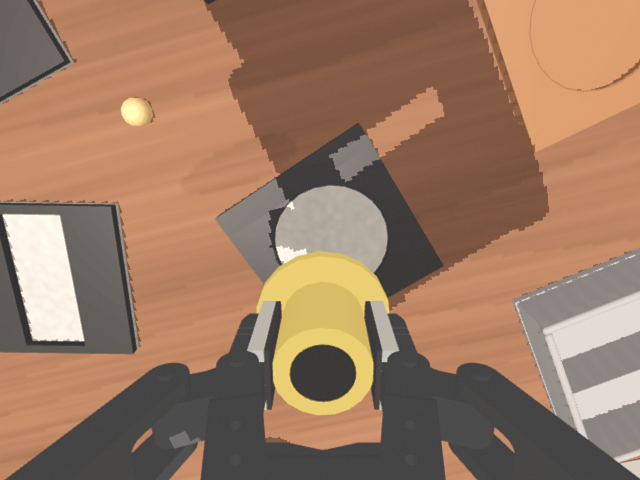

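The hub is held upright between the pads (post top at (322,372)). The hub nest's round pocket is straight beyond it at (330,235), and the bead at (137,111) is clear.

```bash
python3 -m pendant '{"xyz":[[0.5,2,40],[0.5,2,60],[0.5,2,60],[0.5,2,60]],"angular":[[0,0,0],[0,0,0],[0,0,0],[0,0,0]],"fingers":[0,0,0,0]}'; python3 d.py 638.7 293 13.7 76
```

```text
time_s: 7.05
tool_pos: [639.6, 292.9, 43.4]
tcp_rot: [0.384, 3.117, 0.001]
ft_force: [0.6, 1.2, -0.0]
width: 32.9
grip_force: 40.0
t 7.05 pos [639.6 292.9  43.4] phi 76.0 tilt 0.09 j [ 0.36  0.83  1.33 -0.    0.98 -0.96] w 32.9 gf 40.0 F [ 0.6  1.2 -0. ]
shift [ 0.9 -0.1 29.7] turn z -0.0
```

```bash
python3 -m pendant '{"xyz":[[0.5,0,20],[0.5,0,29.5],[0.5,0,29.5],[0.5,0,29.5],[0.5,0,29.5],[0.5,0,29.5],[0.5,0,0],[0.5,0,-60]],"angular":[[0,0,0],[0,0,0],[0,0,0],[0,0,0],[0,0,0],[0,0,0],[0,0,0],[0,0,0]],"fingers":[0,0,0,0,1,1,1,1]}'; python3 d.py 480 -268 120 76
```

```text
time_s: 8.05
tool_pos: [636.9, 292.5, 100.7]
tcp_rot: [-0.383, -3.114, 0.004]
ft_force: [1.4, 0.2, 0.5]
width: 85.3
grip_force: 0.0
t 8.05 pos [636.9 292.5 100.7] phi 76.0 tilt 0.29 j [ 0.36  0.76  1.31  0.    1.08 -0.96] w 85.3 gf 0.0 F [1.4 0.2 0.5]
shift [  16.5 -581.9  -17.6] turn z -0.0
```

```bash
python3 -m pendant '{"xyz":[[16.5,-582,-18],[16.5,-582,-18],[16.5,-582,-18],[16.5,-582,-18],[16.5,-582,-18],[16.5,-582,-18],[16.5,-582,-18],[16.5,-582,-18]],"angular":[[0,0,0],[0,0,0],[0,0,0],[0,0,0],[0,0,0],[0,0,0],[0,0,0],[0,0,0]],"fingers":[1,1,1,1,1,1,1,1]}' 40; python3 d.py 480 -268 120 76
```

```text
time_s: 9.05
tool_pos: [502.9, -190.1, 118.0]
tcp_rot: [0.383, 3.117, -0.0]
ft_force: [1.1, 0.3, -0.6]
width: 85.4
grip_force: 0.0
t 9.05 pos [ 502.9 -190.1  118. ] phi 76.0 tilt 0.05 j [-0.45  0.47  1.78  0.    0.88 -1.77] w 85.4 gf 0.0 F [ 1.1  0.3 -0.6]
shift [  3.3 -81.1  -2. ] turn z -0.0
```

```bash
python3 - <<'E'
from h import *
c,W,ray,p,hsv=cam("top");cv2.imwrite("pics/t2.png",cv2.resize(c["img"][100:280,180:480,::-1],None,fx=2.6,fy=2.6))
m=(np.hypot(W[...,0]-638,W[...,1]-293)<50)&(W[...,2]>30)
if m.sum():print(np.median(W[m][:,2]),plane(ray,p,m,45).mean(0))
E
```

```text
45.493751012971416 [636.58448564 290.1368527 ]
```

```bash
python3 -m pendant '{"xyz":[[3,-79.5,0],[3,-79.5,0],[3,-79.5,0],[3,-79.5,0],[3,-79.5,0]],"angular":[[0,0,0],[0,0,0],[0,0,0],[0,0,0],[0,0,0]],"fingers":[1,1,1,1,1]}'; python3 d.py 480.5 -266.5 11.5 76
```

```text
time_s: 9.72
tool_pos: [481.8, -263.4, 117.6]
tcp_rot: [-0.381, -3.118, -0.0]
ft_force: [0.3, 0.8, -0.7]
width: 85.1
grip_force: 0.0
t 9.72 pos [ 481.8 -263.4  117.6] phi 76.1 tilt 0.01 j [-0.59  0.49  1.75  0.    0.9  -1.91] w 85.1 gf 0.0 F [ 0.3  0.8 -0.7]
shift [  0.5  -3.4 106.1] turn z 0.1
```

```bash
python3 -m pendant '{"xyz":[[0.5,-2,50],[0.5,-2,85],[0.5,-2,105],[0.5,-2,105],[0.5,-2,105],[0.5,-2,105],[0.5,-2,105],[0.5,-2,105]],"angular":[[0,0,0],[0,0,0],[0,0,0],[0,0,0],[0,0,0],[0,0,0],[0,0,0],[0,0,0]],"fingers":[1,1,1,1,0,0,0,0]}' 40; python3 d.py 433.5 305 100 76
```

```text
time_s: 10.72
tool_pos: [480.8, -266.6, 13.6]
tcp_rot: [0.383, 3.117, -0.001]
ft_force: [-1.1, 1.3, 8.2]
width: 34.9
grip_force: 39.3
t 10.72 pos [ 480.8 -266.6   13.6] phi 76.0 tilt 0.07 j [-0.59  0.66  1.79  0.    0.69 -1.92] w 34.9 gf 39.3 F [-1.1  1.3  8.2]
shift [184.3 543.  -86.8] turn z -0.0
```

```bash
python3 -m pendant '{"xyz":[[0,0,-50],[0,0,-88],[184,543,-88],[184,543,-88],[184,543,-88],[184,543,-88],[184,543,-88],[184,543,-88]],"angular":[[0,0,0],[0,0,0],[0,0,0],[0,0,0],[0,0,0],[0,0,0],[0,0,0],[0,0,0]],"fingers":[0,0,0,0,0,0,0,0]}'; python3 d.py 433.5 305 101 76
```

```text
time_s: 11.72
tool_pos: [449.5, 109.3, 101.2]
tcp_rot: [0.384, 3.117, 0.0]
ft_force: [1.6, -0.2, -0.3]
width: 34.4
grip_force: 40.1
t 11.72 pos [449.5 109.3 101.2] phi 76.0 tilt 0.07 j [ 0.14  0.39  1.98 -0.    0.77 -1.19] w 34.4 gf 40.1 F [ 1.6 -0.2 -0.3]
shift [ 63.  186.    0.2] turn z -0.0
```

```bash
python3 -m pendant '{"xyz":[[63,185,0],[63,185,0],[63,185,0],[63,185,0],[63,185,0],[63,185,40],[63,185,60],[63,185,60]],"angular":[[0,0,0],[0,0,0],[0,0,0],[0,0,0],[0,0,0],[0,0,0],[0,0,0],[0,0,0]],"fingers":[0,0,0,0,0,0,0,0]}'; python3 d.py 433.5 305 13.5 76
```

```text
time_s: 12.72
tool_pos: [433.1, 300.3, 39.7]
tcp_rot: [-0.386, -3.116, 0.003]
ft_force: [-0.2, -0.4, 0.2]
width: 34.3
grip_force: 40.2
t 12.72 pos [433.1 300.3  39.7] phi 75.9 tilt 0.16 j [ 0.52  0.59  1.84 -0.    0.71 -0.81] w 34.3 gf 40.2 F [-0.2 -0.4  0.2]
shift [ 0.7  4.7 26.2] turn z -0.1
```

```bash
python3 -m pendant '{"xyz":[[0.5,4.5,0],[0.5,4.5,15],[0.5,4.5,26.5],[0.5,4.5,26.5],[0.5,4.5,26.5],[0.5,4.5,26.5],[0.5,4.5,26.5],[0.5,4.5,-30]],"angular":[[0,0,0],[0,0,0],[0,0,0],[0,0,0],[0,0,0],[0,0,0],[0,0,0],[0,0,0]],"fingers":[0,0,0,0,1,1,1,1]}'; python3 d.py 480.8 -157.2 110 74.3
```

```text
time_s: 13.72
tool_pos: [432.1, 305.4, 68.4]
tcp_rot: [-0.383, -3.112, 0.007]
ft_force: [0.6, 0.7, 0.8]
width: 85.4
grip_force: 0.0
t 13.72 pos [432.1 305.4  68.4] phi 76.0 tilt 0.41 j [ 0.53  0.55  1.82 -0.    0.78 -0.8 ] w 85.4 gf 0.0 F [0.6 0.7 0.8]
shift [-159.2 -437.2  -40.3] turn z 1.7
```

```bash
python3 -m pendant '{"xyz":[[-160,-438.6,-40],[-160,-438.6,-40],[-160,-438.6,-40],[-160,-438.6,-40],[-160,-438.6,-40],[-160,-438.6,-40],[-160,-438.6,-40],[-160,-438.6,-40]],"angular":[[0,0,0],[0,0,1.7],[0,0,1.7],[0,0,1.7],[0,0,1.7],[0,0,1.7],[0,0,1.7],[0,0,1.7]],"fingers":[1,1,1,1,0.65,0.65,0.65,0.65]}'; python3 d.py 481.4 -158.8 110 74.3
python3 - <<'E'
from h import *
c,W,ray,p,hsv=cam("top")
m=(np.hypot(W[...,0]-433,W[...,1]-303)<40)&(W[...,2]>22)&(W[...,2]<60)
print("knob",np.median(W[m][:,2]),plane(ray,p,m,33).mean(0),rect(plane(ray,p,m,33)))
c,W,ray,p,hsv=cam("wrist");cv2.imwrite("pics/w3.png",c["img"][:,:,::-1])
m=(np.hypot(W[...,0]-485,W[...,1]-137)<55)&(abs(W[...,2]-35)<5)&(c["range_z"]>0)
print(m.sum(),rect(plane(ray,p,m,35)))
m=(np.hypot(W[...,0]-607,W[...,1]+290)<55)&(abs(W[...,2]-35)<5)&(c["range_z"]>0)
if m.sum()>20:print(m.sum(),rect(plane(ray,p,m,35)))
E
```

```text
time_s: 14.72
tool_pos: [483.1, -160.7, 111.2]
tcp_rot: [0.433, 3.11, -0.001]
ft_force: [-0.2, 0.6, -0.6]
width: 55.5
grip_force: 0.0
t 14.72 pos [ 483.1 -160.7  111.2] phi 74.1 tilt 0.08 j [-0.41  0.44  1.86 -0.    0.84 -1.71] w 55.5 gf 0.0 F [-0.2  0.6 -0.6]
shift [2.2 1.3 1.2] turn z -0.2
knob 33.19783689007136 [431.41301664 304.15604855] [431.0, 304.1, 36.6, 34.0, 43.8]
0 [0.0, 0.0, 0.0, 0.0, 0.0]
```

View pics/w3.png

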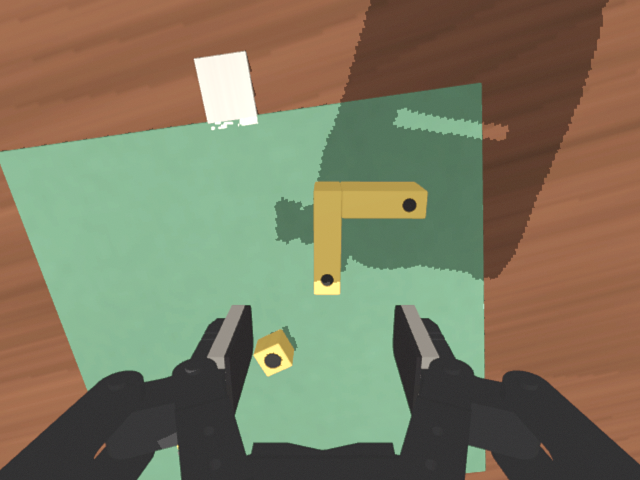

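The wrist view shows the bracket's x leg running down the picture from (328,190) to (328,290), centred between the fingers, with its y leg going right to (425,205). The cube at (273,355) is clear. My mask was empty there, so I'll check the depth.

```bash
python3 d.py 481.4 -158.8 13 74.3; python3 - <<'E'
from h import *
c,W,ray,p,hsv=cam("wrist")
for v,u in[(240,328),(195,400),(360,272),(290,200)]:print(c["range_z"][v,u],W[v,u].round(1))
H,S,V=[hsv[...,i].astype(int) for i in range(3)]
m=(c["range_z"]>0)&(abs(W[...,2]-36)<6)&(H<32)&(S>90);m[300:]=0
print(m.sum());P=plane(ray,p,m,35);print(rect(P),P.mean(0))
E
```

```text
t 14.82 pos [ 483.3 -160.4  111.1] phi 74.1 tilt 0.1 j [-0.41  0.44  1.86 -0.    0.84 -1.7 ] w 55.2 gf 0.0 F [ 0.   0.1 -0.3]
shift [ 2.5  1.1 98.1] turn z -0.2
230.4744 [ 475.9 -154.9   34.8]
221.4149 [ 461.2 -109.1   35.6]
268.53204 [ 551.3 -215.2   23.9]
273.96768 [ 496.3 -252.1    4.2]
5144
[485.1, -135.4, 64.1, 64.6, 74.2] [ 470.68498316 -141.38202614]
```

```bash
python3 -m pendant '{"xyz":[[1,0.7,50],[1,0.7,80],[1,0.7,98],[1,0.7,98],[1,0.7,98],[1,0.7,98],[1,0.7,98],[1,0.7,98]],"angular":[[0,0,0],[0,0,0],[0,0,0],[0,0,0],[0,0,0],[0,0,0],[0,0,0],[0,0,0]],"fingers":[0.65,0.65,0.65,0.65,0,0,0,0]}' 40; python3 - <<'E'
import numpy as np
a=np.radians(11.2);x,y=3.5,-24
print("place",461.3+np.cos(a)*x-np.sin(a)*y,117.7+np.sin(a)*x+np.cos(a)*y)
E
python3 d.py 469.4 94.8 100 101.3
```

```text
time_s: 15.88
tool_pos: [482.8, -157.0, 13.7]
tcp_rot: [0.43, 3.11, -0.001]
ft_force: [-0.4, 1.2, 6.0]
width: 14.9
grip_force: 39.8
place 469.3949674730015 94.83689650088931
t 15.88 pos [ 482.8 -157.    13.7] phi 74.3 tilt 0.11 j [-0.41  0.61  1.9   0.    0.63 -1.7 ] w 14.9 gf 39.8 F [-0.4  1.2  6. ]
shift [ 81.  238.7 -86.5] turn z -27.0
```

```bash
python3 -m pendant '{"xyz":[[0,0,-50],[0,0,-88],[81,239,-88],[81,239,-88],[81,239,-88],[81,239,-88],[81,239,-88],[81,239,-88]],"angular":[[0,0,0],[0,0,0],[0,0,-9],[0,0,-18],[0,0,-27],[0,0,-27],[0,0,-27],[0,0,-27]],"fingers":[0,0,0,0,0,0,0,0]}'; python3 d.py 469.4 94.8 13.5 101.3
python3 - <<'E'
from h import *
c,W,ray,p,hsv=cam("wrist");cv2.imwrite("pics/w4.png",c["img"][:,:,::-1])
E
```

```text
time_s: 16.88
tool_pos: [469.1, 95.1, 100.9]
tcp_rot: [-0.31, 3.126, -0.0]
ft_force: [-0.0, -0.3, -0.8]
width: 15.3
grip_force: 39.3
t 16.88 pos [469.1  95.1 100.9] phi 101.3 tilt 0.04 j [ 0.1   0.41  1.94 -0.    0.78 -1.67] w 15.3 gf 39.3 F [-0.  -0.3 -0.8]
shift [-0.2 -0.3 87.4] turn z 0.0
```

View pics/w4.png

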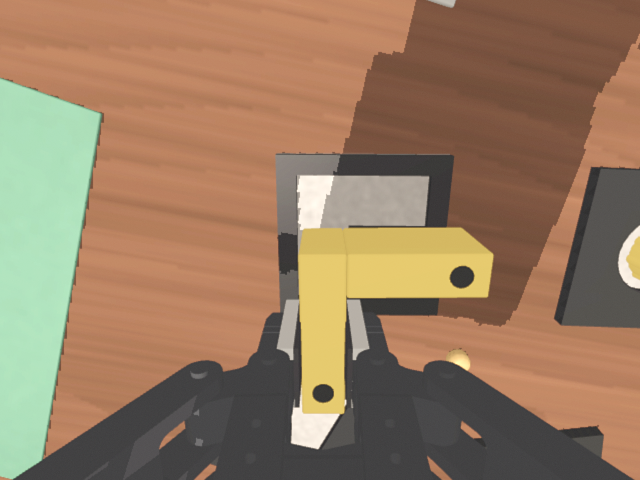

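The bracket hangs upright and parallel to its L pocket: pocket edges at (297,176)–(428,176), bracket corner at (302,230), same handedness. Lowering.

```bash
python3 -m pendant '{"xyz":[[0,0,40],[0,0,70],[0,0,87],[0,0,87],[0,0,87],[0,0,87],[0,0,87],[0,0,87]],"angular":[[0,0,0],[0,0,0],[0,0,0],[0,0,0],[0,0,0],[0,0,0],[0,0,0],[0,0,0]],"fingers":[0,0,0,0,0,0.55,0.55,0.55]}'; python3 d.py 607.5 -288.7 110 83.7
```

```text
time_s: 17.92
tool_pos: [469.1, 95.3, 13.8]
tcp_rot: [-0.309, 3.126, 0.0]
ft_force: [-0.6, -0.4, 0.4]
width: 47.1
grip_force: 0.0
t 17.93 pos [469.1  95.3  13.8] phi 101.3 tilt 0.02 j [ 0.1   0.58  1.97  0.    0.59 -1.66] w 47.1 gf 0.0 F [-0.6 -0.4  0.4]
shift [ -60.7 -403.6  -96.2] turn z 17.6
```

```bash
python3 -m pendant '{"xyz":[[0,0,-50],[-60.7,-403.6,-96],[-60.7,-403.6,-96],[-60.7,-403.6,-96],[-60.7,-403.6,-96],[-60.7,-403.6,-96],[-60.7,-403.6,-96],[-60.7,-403.6,-96]],"angular":[[0,0,0],[0,0,0],[0,0,9],[0,0,17.6],[0,0,17.6],[0,0,17.6],[0,0,17.6],[0,0,17.6]],"fingers":[0.55,0.55,0.55,0.75,0.75,0.75,0.75,0.75]}'; python3 -m pendant '{"xyz":[[0,0,0]],"angular":[[0,0,0]],"fingers":[0.75]}' >/dev/null; python3 d.py 607.5 -288.7 110 83.7
python3 - <<'E'
from h import *
c,W,ray,p,hsv=cam("top")
m=(np.hypot(W[...,0]-460,W[...,1]-116)<60)&(W[...,2]>25)&(W[...,2]<60)
print("bracket",np.median(W[m][:,2]),rect(plane(ray,p,m,35)))
c,W,ray,p,hsv=cam("wrist");cv2.imwrite("pics/w5.png",c["img"][:,:,::-1])
m=(np.hypot(W[...,0]-607,W[...,1]+290)<55)&(abs(W[...,2]-36)<6)&(c["range_z"]>0);m[310:]=0
print("clamp",m.sum(),rect(plane(ray,p,m,35)))
E
```

```text
time_s: 18.92
tool_pos: [607.8, -291.6, 109.9]
tcp_rot: [0.176, 3.136, -0.001]
ft_force: [0.2, 0.8, 0.0]
width: 63.6
grip_force: 0.0
t 19.05 pos [ 607.6 -290.9  109.5] phi 83.5 tilt 0.05 j [-0.52  0.7   1.4  -0.    1.04 -1.97] w 63.9 gf 0.0 F [ 0.2  0.1 -0.4]
shift [ 0.4  2.2 -0.5] turn z -0.2
bracket 35.937931172706726 [458.7, 115.1, 65.1, 63.4, 10.4]
clamp 4887 [605.8, -289.9, 24.5, 72.5, 84.5]
```

```bash
python3 -m pendant '{"xyz":[[0,1.5,50],[0,1.5,80],[0,1.5,97],[0,1.5,97],[0,1.5,97],[0,1.5,97],[0,1.5,97],[0,1.5,97]],"angular":[[0,0,0],[0,0,0],[0,0,0],[0,0,0],[0,0,0],[0,0,0],[0,0,0],[0,0,0]],"fingers":[0.75,0.75,0.75,0.75,0,0,0,0]}' 40; python3 d.py 621 106.5 101 74.8
```

```text
time_s: 20.15
tool_pos: [608.3, -287.6, 14.0]
tcp_rot: [0.173, 3.135, -0.001]
ft_force: [-0.4, 0.5, 5.7]
width: 22.9
grip_force: 41.1
t 20.15 pos [ 608.3 -287.6   14. ] phi 83.7 tilt 0.12 j [-0.51  0.83  1.43  0.    0.88 -1.97] w 22.9 gf 41.1 F [-0.4  0.5  5.7]
shift [ 30.6 393.  -87.4] turn z 8.9
```

```bash
python3 -m pendant '{"xyz":[[0,0,-50],[0,0,-88],[30.6,393,-88],[30.6,393,-88],[30.6,393,-88],[30.6,393,-88],[30.6,393,-88],[30.6,393,-88]],"angular":[[0,0,0],[0,0,0],[0,0,8.9],[0,0,8.9],[0,0,8.9],[0,0,8.9],[0,0,8.9],[0,0,8.9]],"fingers":[0,0,0,0,0,0,0,0]}'; python3 -m pendant '{"xyz":[[0,20,0],[0,20,0],[0,20,0]],"angular":[[0,0,0],[0,0,0],[0,0,0]],"fingers":[0,0,0]}' >/dev/null; python3 d.py 621 106.5 13.7 74.8
```

```text
time_s: 21.15
tool_pos: [619.8, 89.6, 101.1]
tcp_rot: [0.416, 3.113, 0.0]
ft_force: [1.0, -0.2, -1.1]
width: 23.3
grip_force: 40.2
t 21.52 pos [625.1 105.5 100.6] phi 74.7 tilt 0.02 j [ 0.09  0.65  1.52 -0.    0.97 -1.21] w 23.4 gf 40.1 F [-0.2 -0.4 -0.5]
shift [ 4.3 -0.1 86.9] turn z -0.1
```

```bash
python3 -m pendant '{"xyz":[[4,0,40],[4,0,70],[4,0,86.5],[4,0,86.5],[4,0,86.5],[4,0,86.5],[4,0,86.5],[4,0,86.5]],"angular":[[0,0,0],[0,0,0],[0,0,0],[0,0,0],[0,0,0],[0,0,0],[0,0,0],[0,0,0]],"fingers":[0,0,0,0,0,0.75,0.75,0.75]}'; python3 -m pendant '{"xyz":[[0,0,-50],[0,0,-110],[0,0,-150],[0,-60,-160],[0,-120,-160],[0,-180,-160],[0,-240,-160],[0,-240,-160]],"angular":[[0,0,0],[0,0,0],[0,0,0],[0,0,0],[0,0,0],[0,0,0],[0,0,0],[0,0,0]],"fingers":[0.75,0.75,0.75,0.75,0.75,0.75,0.75,0.75]}'
python3 - <<'E'
from h import *
c,W,ray,p,hsv=cam("top");cv2.imwrite("pics/t3.png",cv2.resize(c["img"][100:300,180:520,::-1],None,fx=2.3,fy=2.3))
for n,x,y,zt in[("hub",638,293,45),("knob",432,303,33),("bracket",460,116,35),("clamp",619,105,35),("cube",550,-218,23)]:
    m=(np.hypot(W[...,0]-x,W[...,1]-y)<60)&(W[...,2]>zt-8)&(W[...,2]<zt+12)
    if m.sum()>10:print(n,np.median(W[m][:,2]).round(1),W[m][:,2].std().round(2),rect(plane(ray,p,m,zt)))
E
```

```text
time_s: 22.52
tool_pos: [621.3, 108.0, 14.2]
tcp_rot: [0.416, 3.114, 0.0]
ft_force: [-0.0, -0.0, -0.5]
width: 64.2
grip_force: 0.0
time_s: 23.52
tool_pos: [557.3, -126.9, 174.3]
tcp_rot: [0.423, 3.113, -0.001]
ft_force: [0.9, -0.0, 1.0]
width: 64.0
grip_force: 0.0
hub 45.7 3.02 [637.5, 291.0, 31.8, 35.6, 89.6]
knob 33.7 3.29 [431.6, 304.7, 34.1, 34.2, 88.5]
bracket 35.8 3.0 [458.9, 115.2, 64.7, 63.4, 10.4]
clamp 36.1 3.03 [619.2, 106.0, 24.6, 77.7, 74.9]
```

View pics/t3.png

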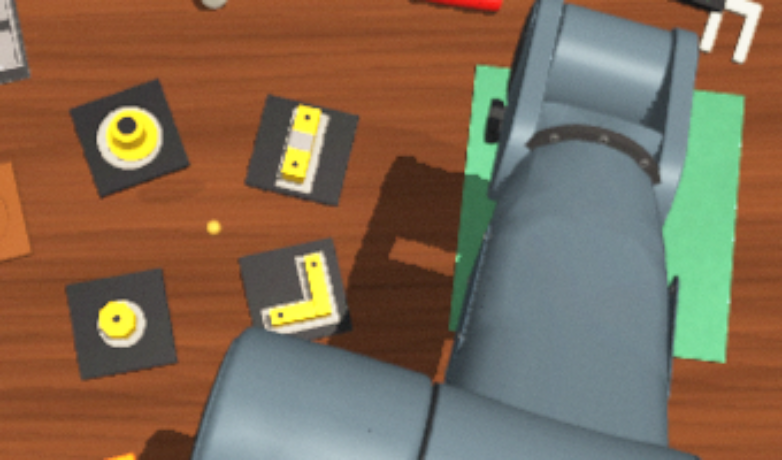

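All four parts sit in their own pockets, with tops at the expected heights: hub (130,135), clamp (302,143), bracket (300,290), knob (118,320) in the crop. The arm hides the cube, so I'll check it with the scene camera and then hand in.

```bash
python3 -m pendant '{"xyz":[[0,0,0],[0,0,0],[0,0,0],[0,0,0]],"angular":[[0,0,0],[0,0,0],[0,0,0],[0,0,0]],"fingers":[0.75,0.75,0.75,0.75]}' >/dev/null; python3 - <<'E'
from h import *
for n in("wrist","scene"):
    c,W,ray,p,hsv=cam(n)
    m=(np.hypot(W[...,0]-552,W[...,1]+217)<25)&(abs(W[...,2]-23)<4)&(c["range_z"]>0)
    print(n,m.sum(),rect(plane(ray,p,m,23)) if m.sum()>5 else "")
print(close_job())
E
```

```text
wrist 671 [552.0, -216.9, 20.3, 21.6, 11.8]
scene 151 [552.9, -217.8, 23.8, 23.1, 10.4]
the job is handed in; nothing more can be done
None
```

The hub, knob, bracket and clamp are each upright in their own nest, the calibration cube is where it was on the plate, and I handed the job in after about 24 s on the robot's clock.

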